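# Fit the photometer cover and hold the check paddle in its light well

### The job

Get the bench photometer ready for its optical check: lower the slotted metal cover plate over the two pins on the photometer's deck until it lies flush and let go of it, then take the check paddle from its stand and pass its blade down through the slot in the cover. Finish while holding the paddle upright in the slot, with its round glass window wholly below the cover plate and its black handle still clear above the plate, so that the hand alone carries it. Leave the other things on the bench where they are.

Things in the scene. Friction and masses are not known exactly. Their poses are not given: they have to be found in the camera images.
- reader: bench photometer, a white box with a blue foot, fixed to the bench: 130 (x) x 200 (y) x 85 mm high. Origin: centre of its underside; z up. Its flat top is the deck, with an open light well and two upright steel pins.
- reader_deck (a point): centre of the photometer's deck (top face), 85 mm above the bench; axes as the photometer's. The cover, when home, has its origin here and its axes along these (the pins match one way round only).
- reader_well (a point): centre of the mouth of the light well, at deck height, at (0, +38) mm from the deck centre in the photometer's axes. Well opening 30 (x) x 48 (y) mm, 70 mm deep, flat bottom.
- reader_pin0 (a point): tip of the first steel pin, at (-28, -68) mm from the deck centre; pin 8 mm in diameter, 13 mm tall above the deck, its top 4 mm tapering to 3 mm diameter.
- reader_pin1 (a point): tip of the second steel pin, same shape, at (0, +72) mm from the deck centre.
- cover: loose bare-metal cover plate, 90 (x) x 170 (y) x 8 mm thick, about 0.3 kg, flat on the bench. Origin: centre of its underside, z up. Through holes of 10 mm diameter at (-28, -68) and (0, +72) mm; a through slot at (0, +38) mm, 8 mm wide (x), 42 mm long (y). At (0, 0) stands a black grip bar 14 (x) x 30 (y) mm, from 8 to 53 mm above the underside
- cover_slot (a point): centre of the slot at the cover's top face (8 mm above its underside); axes as the cover's.
- cover_grip (a point): centre of the top of the cover's grip bar, 53 mm above the cover's underside. Grip the bar across its 14 mm (along x).
- stand: grey storage block for the paddle, fixed to the bench, 70 (x) x 80 (y) x 60 mm high on an 80 x 90 mm foot, with a pocket 9 (x) x 43 (y) mm, 55 mm deep in the middle of its top. Origin: centre of its underside. It and the cover plate lie on opposite sides of the photometer, either way round.
- paddle: loose check paddle, about 60 g, upright in the stand's pocket, axes along the stand's (may lean 0.06 rad about y), its lower end 5 mm above the bench. Origin: middle of the blade's lower end; z up. Metal blade 6 mm thick (x), 40 wide (y), 60 long, its lower 13 mm narrowing to 28 wide with rounded edges; above it, from 60 to 105 mm, a black handle 14 (x) x 30 (y) mm, too thick for the slot
- paddle_window (a point): centre of the paddle's round glass window, 18 mm in diameter, 18 mm above the blade's lower end (42 mm below the handle).
- paddle_grip (a point): centre of the top of the paddle's handle, 105 mm above the blade's lower end. Grip the handle across its 14 mm (along x).
- reagent: bystander: white reagent bottle, 52 mm diameter, 110 mm tall; origin under its centre.
- wash: bystander: clear wash bottle, 60 mm diameter, 150 mm tall; origin under its centre.
- vial: bystander: small amber vial, 26 mm diameter, 40 mm tall, between robot and photometer; origin under its centre.
- jar: bystander: small white jar, 32 mm diameter, 45 mm tall, on the robot's side of the stand; origin under its centre.
- tipbox: bystander: box of pipette tips, 85 x 120 x 58 mm; origin under its centre.
- tuberack: bystander: rack of capped tubes, 60 x 160 x 80 mm; origin under its centre.
- beaker: bystander: glass beaker, 60 mm diameter, 70 mm tall; origin under its centre.
Not all that is in view belongs to the job. Leave any blue look-alike of the cover alone.

How it is judged:
On the way, in this order (a step that is already met when the one before it is completed fails the run):
1. the cover lies flush on the deck over both pins, let go (horizontal distance between cover and reader_deck below 0.004 m and horizontal distance between cover_slot and reader_well below 0.004 m and z of cover in the frame of reader_deck between -0.0025 and 0.0025 m and angle between cover's own z axis and vertical below 0.025 rad and contact force between the fingers and cover below 0.5 N), for 0.2 s.
2. the gripped paddle is through the slot, its window below the cover (z of paddle_window in the frame of cover_slot between -0.0405 and -0.016 m and x of paddle_window in the frame of cover_slot between -0.004 and 0.004 m and y of paddle_window in the frame of cover_slot between -0.006 and 0.006 m and angle between paddle's own z axis and vertical below 0.15 rad and contact force between the fingers and paddle above 1 N and contact force between paddle and reader below 1 N), for 0.3 s.
At the end, for the whole second after the job is handed in: Cover flush on the deck over both pins (2.5 mm in height, 4 mm sideways), not touched by the fingers; paddle gripped, still, upright within 0.15 rad in the slot, window centre 16 to 40.5 mm below the cover's top face, not touching the photometer (all of step 1 and all of step 2 and linear speed of paddle below 0.02 m/s); the arm keeps its last pose, push and grip.
It fails at once if a bystander was pushed more than 30 mm or knocked over (distance of any of reagent, wash, vial, jar, tipbox, tuberack, beaker from where it was at the start of the episode above 0.03 m or angle between any of reagent, wash, vial, jar, tipbox, tuberack, beaker's own z axis and vertical above 0.5 rad).
It also fails if it takes over 62 s, if anything falls off the work surface, if the arm or the gripper's body presses on something with over 40 N, if the wrist force passes 120 N, or if a joint passes its speed limit or range.

### The arm

A 7-joint arm with a two-finger parallel gripper is mounted at the origin on the work surface. World frame = base frame: x ahead of the robot, y to its left, z up, the work surface at z = 0. Lengths are in m, angles in rad, forces in N, time in s.
With the tool pointing down it reaches from about 0.425 to 1.025 m from the base axis. Payload 9.4 kg.
Tool frame: the origin (TCP) lies at the very end of the fingers, on their centre line; the grasp point (between the pads) lies 19 mm behind it (ctrl.tcp_to_grasp is the distance from the TCP to the grasp point, in m); z points along the fingers, y is the line along which they close (so a half turn about z gives the same grasp; the last joint's range is limited). The gripper opens to 93 mm and grips with 3 to 60 N. Pads are 15 mm wide; open, the fingers measure 128 mm over their backs; the gripper's body (75 mm by 188 mm) begins 65 mm behind the grasp point.
Start: joints at [-1.243, 0.599, -0.003, 1.599, 0.002, 0.943, -0.08], TCP at [0.286, 0.666, 0.219] pointing down, gripper open.
Joint ranges: [-2.57, 2.57], [-0.35, 1.97], [-1.29, 1.29], [0.11, 2.56], [-1.05, 4.19], [0.11, 1.86], [-2.63, 2.63]. Speed limits (rad/s): [2.22, 2.22, 3.01, 3.01, 3.14, 3.14, 3.14].

### API

Orientations are given as a 3x3 rotation matrix whose columns are the frame's x, y, z axes.
In Python, from bench import ctrl gives the robot as it stands.
- The arm moves only by the tool step_arm, never from a script. Its argument "plan" is a list of rows, each a list of 4 numbers: the shift along the tool's x, y, z in mm, then the turn about the tool's z in rad. A call has 1 to 20 rows; each row is the pose to reach, as a shift and turn from the pose commanded when the call began, along the tool's axes at that moment; what a row does not reach only later rows make up. A row lasts 1/8 s, in which the tool goes at most 62.5 mm and 10.7 degrees, less where a joint would pass 70% of its speed; a pose out of reach is approached as far as the arm can. A call with a gripper value outside its range is refused whole. "fingers" is the finger opening in mm, from 0 to 93, set as the call begins (left out, the last holds). The fingers move at their own pace and stop on an object; "grip_force" is the grip in N (left out, the last holds). Time passes only in rows, so rows that repeat a pose let the fingers close. It gives the time, the measured TCP pose, the force, the opening and the grip force at its end, in the units of the state.
- ctrl.observe(): the state, without advancing time (a new reading comes with each control period).
- ctrl.snapshot(name): name is "scene" or "top" or "wrist"; returns a dict with "image" (384x512x3 uint8, red, green, blue), "mtx" (3x3 intrinsics, pixels), "rvec" (rotation vector, rad) and "tvec" (3), from world to camera coordinates, as OpenCV has them. Camera axes: x right, y down, z forward; pixel columns grow to the right and rows downward; lengths in m; the calibration is good to about 2 mm. A picture is of the moment at which its call begins. There is no depth.
- ctrl.sign_off(): hands the job in; it is judged then, once.
The state is a dict: "time_s": time; "q": joint angles; "dq": joint speeds; "joint_torque": joint torques, N m; "ee_pos": TCP position; "tool_rot": TCP orientation; "force": force on the tool from outside, world axes, zero at the start; "wrist_torque": the same for the moment, N m; "gripper_width": finger opening in m; "grip_force": force on a finger pad.
Only numpy, scipy, OpenCV 4.12 (cv2) and the standard library are available. Lean on these libraries where they do the work, as an engineer would, in place of code of your own. Each camera call takes 0.05 s, during which the arm holds its last target. There are 200 camera calls.

## Working session

There is one attempt and no reset: what is moved stays moved. The work goes in short steps, Python scripts to look and compute and a tool call to move; the robot and the scene stay as the last step left them, time stands still between calls to the robot, and variables do not carry over. Pictures are saved under pics/ and viewed, at most 10 in all, crops included, and the job is handed in when it is done.

Besides the shell and the picture viewer there is one more tool, called as name(argument=value, ...), one argument or row to a line, values as JSON. step_arm: Moves the arm, as the interface text tells. Its arguments: {"type":"object","properties":{"plan":{"type":"array","items":{"type":"array","items":{"type":"number"}}},"fingers":{"type":"number"},"grip_force":{"type":"number"}},"required":["plan"]}

```bash
mkdir -p pics
cat > h.py <<'E'
import numpy as np, cv2
from bench import ctrl
def snap(n,f):
    s=ctrl.snapshot(n); cv2.imwrite(f'pics/{f}.png',s['image'][:,:,::-1])
    np.savez(f'pics/{f}.npz',**{k:s[k] for k in('mtx','rvec','tvec')}); return s
def ray(f,uv,z):
    s=np.load(f'pics/{f}.npz'); R=cv2.Rodrigues(s['rvec'])[0]; t=s['tvec'].ravel()
    uv=np.atleast_2d(np.array(uv,float)); d=np.linalg.solve(s['mtx'],np.c_[uv,np.ones(len(uv))].T)
    d=(R.T@d).T; c=-R.T@t; k=(np.atleast_1d(z)-c[2])/d[:,2]
    return c+k[:,None]*d
def proj(f,P):
    s=np.load(f'pics/{f}.npz'); return cv2.projectPoints(np.array(P,float).reshape(-1,3),s['rvec'],s['tvec'],s['mtx'],None)[0].reshape(-1,2)
E
python3 - <<'E'
from h import *
a=snap('top','top0')['image'];b=snap('scene','sc0')['image']
o=ctrl.observe();print(o['time_s'],o['ee_pos'],o['tool_rot'].round(3) if hasattr(o['tool_rot'],'round') else o['tool_rot'])
cv2.imwrite('pics/t.png',cv2.resize(a[:,:,::-1],(800,600),interpolation=2))
print(ray('top0',[[0,0],[511,383],[256,192]],0), ctrl.tcp_to_grasp)
E
```

```text
0.1 [0.28537274 0.66603137 0.21788623] [[-0.919  0.394 -0.   ]
 [ 0.394  0.919 -0.001]
 [-0.    -0.001 -1.   ]]
[[ 1.43784471  1.08636138  0.        ]
 [-0.10458409 -0.96867519  0.        ]
 [ 0.60277017 -0.0255687   0.        ]] 0.0188
```

View pics/t.png

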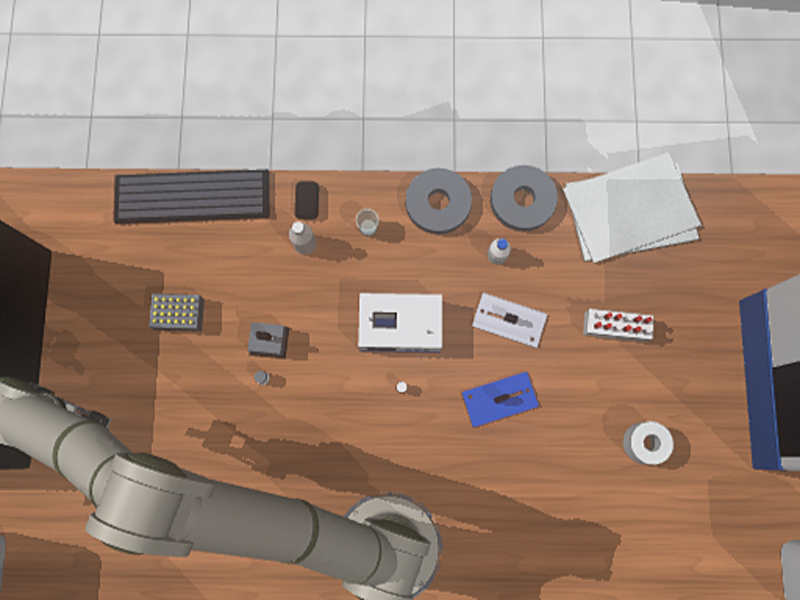

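View pics/sc0.png

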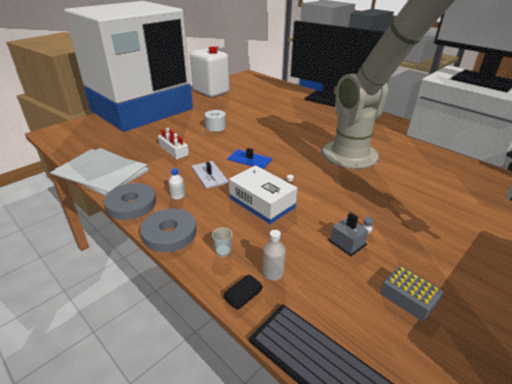

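The top view (800x600) shows the photometer at (400,322) with its well towards the left (+y). The bare cover is at (511,320) and the stand with the paddle at (268,340). The scene view agrees. The blue look-alike at (500,398) is to be left alone.

Run:
```python
from h import *
k=.64
def r(p,z): return ray('top0',np.array(p)*k,z).round(4)
c=r([[482,292],[549,317],[541,347],[473,322]],.008);print('cover',c[:,:2],c.mean(0))
print('grip',r([511,318],.053))
d=r([[359,293],[442,295],[442,348],[359,348]],.085);print('deck',d[:,:2],d.mean(0))
print('well',r([385,320],.085))
print('stand',r([[251,324],[288,324],[283,355],[249,355]],.06).mean(0),'paddle',r([268,337],.105))
o=ctrl.observe();R=np.array(o['tool_rot']);p=np.array(o['ee_pos']);print(np.arctan2(R[1,0],R[0,0]))
m=snap('wrist','w0')
Rc=cv2.Rodrigues(m['rvec'])[0];print('cam in tool',R.T@(-Rc.T@m['tvec'].ravel()-p),(R.T@Rc.T).round(3),m['mtx'])
```

```text
cover [[ 0.6238 -0.2332]
 [ 0.561  -0.401 ]
 [ 0.4847 -0.3787]
 [ 0.5464 -0.2096]] [ 0.553975 -0.305625  0.008   ]
grip [[ 0.5495 -0.2986  0.053 ]]
deck [[ 0.602   0.0746]
 [ 0.5989 -0.1273]
 [ 0.4691 -0.127 ]
 [ 0.4672  0.072 ]] [ 0.5343   -0.026925  0.085   ]
well [[0.5359 0.0105 0.085 ]]
stand [0.48955  0.295925 0.06    ] paddle [[0.4887 0.288  0.105 ]]
2.7367968624854537
cam in tool [ 0.07375294 -0.00080877 -0.16626226] [[-0.    -0.964 -0.265]
 [ 1.    -0.     0.   ]
 [-0.    -0.265  0.964]] [[283.31037913   0.         255.98838083]
 [  0.         283.31037913 188.33748792]
 [  0.           0.           1.        ]]
```

step_arm(
  plan=[
    [-400,-336,0,0.75],
    [-400,-336,0,0.75],
    [-400,-336,0,0.75],
    [-400,-336,0,0.75],
    [-400,-336,0,0.75],
    [-400,-336,0,0.75],
    [-400,-336,0,0.75],
    [-400,-336,0,0.75],
    [-627,-784,0,1.52],
    [-627,-784,0,1.52],
    [-627,-784,0,1.52],
    [-627,-784,0,1.52],
    [-627,-784,0,1.52],
    [-627,-784,0,1.52],
    [-627,-784,0,1.52],
    [-627,-784,0,1.52],
    [-627,-784,0,1.52],
    [-627,-784,0,1.52],
    [-627,-784,0,1.52],
    [-627,-784,0,1.52],
  ],
  fingers=60,
)

```text
time_s: 2.65
ee_pos: [0.5534, -0.2994, 0.2186]
tool_rot: [[0.345, 0.939, -0.0], [0.939, -0.345, 0.001], [0.001, -0.0, -1.0]]
force: [0.2, -0.5, 0.5]
gripper_width: 0.0603
grip_force: 0.0
```

Run:
```python
from h import *
s=snap('wrist','w1');o=ctrl.observe();print(o['time_s'],o['ee_pos'],np.array(o['tool_rot']).round(3),o['gripper_width'])
cv2.imwrite('pics/w1b.png',cv2.resize(s['image'][:,:,::-1],(800,600),interpolation=2))
```

```text
2.7 [ 0.55346211 -0.29954327  0.21867626] [[ 0.345  0.939  0.   ]
 [ 0.939 -0.345  0.001]
 [ 0.001 -0.    -1.   ]] 0.0600443132359223
```

View pics/w1b.png

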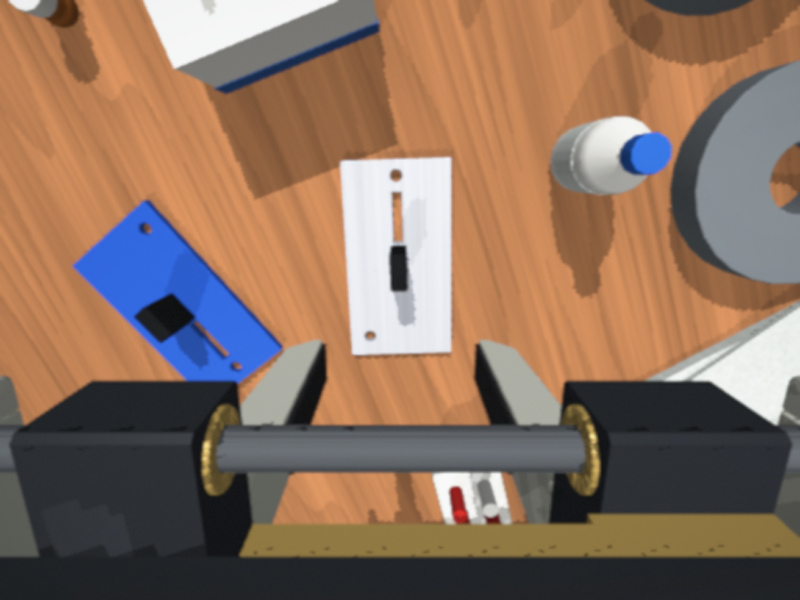

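The wrist view shows the bare cover in the middle: pin hole 1 at (396,175), slot (397,192–241), grip bar top (399,268) and hole 0 at (370,336). The slot is towards the photometer.

Run:
```python
from h import *
k=.64
uv=np.array([[396,175],[397,216.5],[370,336],[340,160],[451,157],[451,353],[353,355]])*k
L=np.array([[0,72],[0,38],[-28,-68],[-45,85],[45,85],[45,-85],[-45,-85]])/1000
W=ray('w1',uv,.008)[:,:2]
def fit(L,W):
    a=L-L.mean(0);b=W-W.mean(0);th=np.arctan2((a[:,0]*b[:,1]-a[:,1]*b[:,0]).sum(),(a*b).sum())
    R=np.array([[np.cos(th),-np.sin(th)],[np.sin(th),np.cos(th)]]);t=W.mean(0)-R@L.mean(0);return th,t,(L@R.T+t-W)*1000
th,t,e=fit(L,W);print(th,t,e.round(1))
g=ray('w1',np.array([399,268])*k,.053);print('bar?',g)
print(proj('w1',[[*t,.053],[*t,.008]])/k)
o=ctrl.observe();R=np.array(o['tool_rot']);p=o['ee_pos']
d=R.T@(np.array([*t,.018])-p);print(d*1000, 'turn',np.arctan2(R[1,0],R[0,0])-(th+np.pi/2))
```

```text
-0.32180728987331547 [ 0.55157326 -0.30020801] [[-0.1 -0.4]
 [ 0.  -0.7]
 [ 0.1 -0.3]
 [ 0.1 -0.7]
 [-0.2 -0.2]
 [ 0.3  1.5]
 [-0.1  0.9]]
bar? [[ 0.55327932 -0.29664631  0.053     ]]
[[398.51640151 273.01939734]
 [398.74787099 261.64674911]]
[ -1.39462246  -1.5079585  200.67573913] turn -0.030058507810704294
```

step_arm(
  plan=[
    [-1.4,-1.5,60,-0.03],
    [-1.4,-1.5,120,-0.03],
    [-1.4,-1.5,165,-0.03],
    [-1.4,-1.5,190,-0.03],
    [-1.4,-1.5,199,-0.03],
    [-1.4,-1.5,199,-0.03],
    [-1.4,-1.5,199,-0.03],
  ],
  fingers=60,
)

```text
time_s: 3.58
ee_pos: [0.552, -0.3022, 0.0209]
tool_rot: [[0.318, 0.948, 0.002], [0.948, -0.318, -0.001], [-0.0, 0.002, -1.0]]
force: [0.1, -0.1, -0.3]
gripper_width: 0.0599
grip_force: 0.0
```

step_arm(
  plan=[
    [0,0,0,0],
    [0,0,0,0],
    [0,0,0,0],
    [0,0,0,0],
    [0,0,0,0],
    [0,0,0,0],
  ],
  fingers=0,
  grip_force=40,
)

```text
time_s: 4.32
ee_pos: [0.5512, -0.3019, 0.0196]
tool_rot: [[0.318, 0.948, -0.0], [0.948, -0.318, 0.0], [0.0, -0.0, -1.0]]
force: [-0.7, 0.4, 0.1]
gripper_width: 0.014
grip_force: 40.0
```

step_arm(
  plan=[
    [0,0,-30,0],
    [0,0,-80,0],
    [0,0,-130,0],
    [0,0,-180,-0.05],
    [20,-10,-230,-0.15],
    [40,-22,-280,-0.25],
    [60,-34,-330,-0.32],
    [75,-43,-370,-0.32],
    [75,-43,-380,-0.32],
    [75,-43,-380,-0.32],
    [75,-43,-380,-0.32],
    [75,-43,-380,-0.32],
  ],
)

```text
time_s: 5.82
ee_pos: [0.5339, -0.2175, 0.3981]
tool_rot: [[0.005, 1.0, -0.003], [1.0, -0.005, 0.0], [0.0, -0.003, -1.0]]
force: [0.3, -0.1, -2.9]
gripper_width: 0.0136
grip_force: 40.0
```

Run:
```python
from h import *
s=snap('wrist','w2');o=ctrl.observe();print(o['time_s'],o['ee_pos'],np.array(o['tool_rot']).round(3),o['gripper_width'],o['force'])
cv2.imwrite('pics/w2b.png',cv2.resize(s['image'][:,:,::-1],(800,600),interpolation=2))
```

```text
5.875 [ 0.53400984 -0.21747713  0.39832829] [[ 0.005  1.    -0.002]
 [ 1.    -0.005  0.   ]
 [ 0.    -0.002 -1.   ]] 0.013621613795922024 [-0.08266509  0.04293448 -3.27227913]
```

View pics/w2b.png

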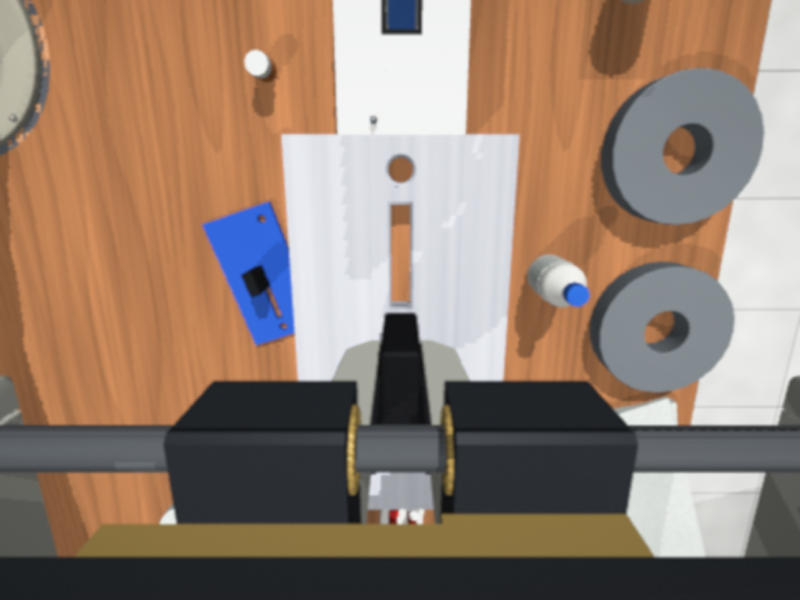

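The deck shows pin 0 at (373.5,120) and the well's near edge at row 33, columns 382–421. The held cover shows hole 1 at (400.5,168), the slot at columns 390–412 and its front corners at (282,135) and (519,134).

Run:
```python
from h import *
k=.64
im=cv2.imread('pics/w2.png').astype(int)
def edge(row):  # deck left/right edges sub-pixel by brightness-blue channel
    r=im[row,:,0].astype(float); g=np.diff(r); 
    l=205+np.argmax(g[205:225]); rr=290+np.argmin(g[290:312]); return l+1,rr+1,r[l-1:l+4],r[rr-1:rr+4]
for row in (30,50,70): print(edge(row))
pts=np.array([[373.5,119],[382,33],[421,33],[335.5,60],[468.5,60],[335.5,120],[467,120]])*k
print('pin,well,edges',ray('w2',pts,[.098]+[.085]*6).round(4)[:,:2])
c=np.array([[400.5,168],[401,203],[401,305],[282,135],[519,134],[302,381],[505,381]])*k
print('cover',ray('w2',c,.3867).round(4)[:,:2])
```

```text
(np.int64(214), np.int64(300), array([ 85., 120., 200., 237., 243.]), array([239., 213., 142.,  86.,  70.]))
(np.int64(215), np.int64(300), array([ 92., 148., 218., 240., 244.]), array([225., 167., 102.,  77.,  74.]))
(np.int64(215), np.int64(299), array([ 78., 100., 174., 229., 242.]), array([231., 180., 109.,  78.,  74.]))
pin,well,edges [[ 0.5071 -0.0935]
 [ 0.5161 -0.0144]
 [ 0.5538 -0.0146]
 [ 0.4701 -0.0378]
 [ 0.6005 -0.0385]
 [ 0.4677 -0.0928]
 [ 0.601  -0.0935]]
cover [[ 0.5341 -0.1428]
 [ 0.5342 -0.1561]
 [ 0.534  -0.198 ]
 [ 0.4892 -0.1305]
 [ 0.5789 -0.1307]
 [ 0.4903 -0.2328]
 [ 0.5796 -0.2331]]
```

step_arm(
  plan=[
    [50,0,0,0],
    [100,1,30,0],
    [150,1,70,0],
    [189.5,1,110,0],
    [189.5,1,160,0],
    [189.5,1,210,0],
    [189.5,1,250,0],
    [189.5,1,267,0],
    [189.5,1,270,0],
    [189.5,1,270,0],
    [189.5,1,270,0],
    [189.5,1,270,0],
  ],
)

```text
time_s: 7.38
ee_pos: [0.5365, -0.0277, 0.1304]
tool_rot: [[0.004, 1.0, 0.001], [1.0, -0.004, 0.0], [0.0, 0.001, -1.0]]
force: [-1.0, -0.0, -3.2]
gripper_width: 0.0134
grip_force: 40.0
```

Run:
```python
from h import *
s=snap('wrist','w3');o=ctrl.observe();print(o['time_s'],o['ee_pos'],np.array(o['tool_rot']).round(4),o['force'])
h=proj('w3',[[.535,.0465,.085]])[0];print(h)
cv2.imwrite('pics/w3b.png',cv2.resize(s['image'][80:240,150:363,::-1],(800,600),interpolation=2))
```

```text
7.425 [ 0.53643692 -0.02761456  0.13030939] [[ 3.9e-03  1.0e+00  1.3e-03]
 [ 1.0e+00 -3.9e-03  1.0e-04]
 [ 2.0e-04  1.3e-03 -1.0e+00]] [-0.59204427 -0.20415852 -2.54466244]
[253.91933341 108.80677177]
```

View pics/w3b.png

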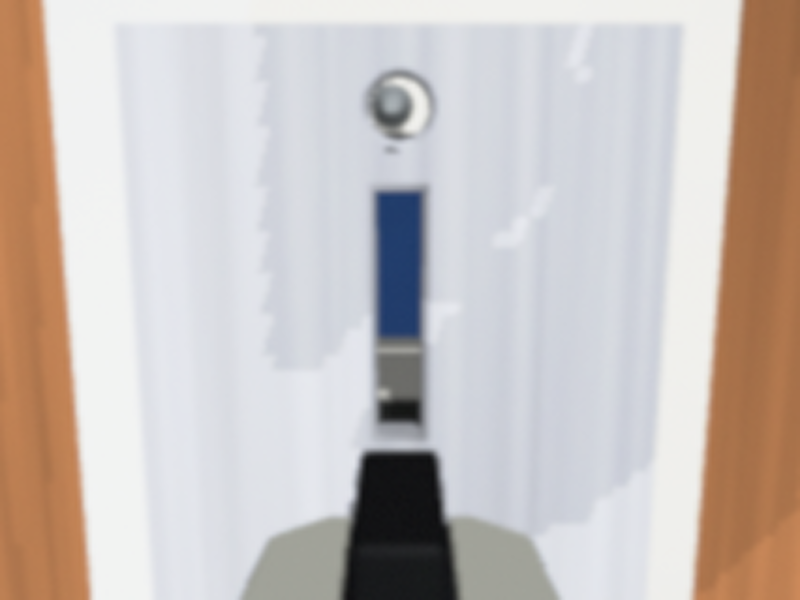

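Through hole 1, centred at (401,105) in the crop, the pin tip shows at (393,103), about 1.5 mm off. The cover's edges run at columns 115/684 at the top of the crop, and the deck's at 45/742.

Run:
```python
from h import *
q=213/800
def P(l,z): return (ray('w3',np.array(l)*q+[150,80],z)[:,:2]*1000).round(1)
zt=.1304-.0116
print('hole',P([401,105],zt),'pin',P([393,103],.098))
print('slot',P([[400,190],[401,430]],zt))
print('cover edges',P([[116,40],[682,40],[152,560],[656,440]],zt))
print('deck edges',P([[46,40],[740,40],[88,560],[704,440]],.085))
```

```text
hole [[536.9  46.8]] pin [[535.6  47.3]]
slot [[536.7  33.4]
 [536.8  -7.7]]
cover edges [[491.8  56.9]
 [581.5  56.5]
 [491.7 -32. ]
 [581.4  -9.8]]
deck edges [[470.2  59.1]
 [601.   58.6]
 [469.5 -46.7]
 [599.9 -20.3]]
```

step_arm(
  plan=[
    [0.3,-1.3,0,0.004],
    [0.3,-1.3,0,0.004],
    [0.3,-1.3,4,0.004],
    [0.3,-1.3,8,0.004],
    [0.3,-1.3,12,0.004],
    [0.3,-1.3,15,0.004],
    [0.3,-1.3,18,0.004],
    [0.3,-1.3,20,0.004],
    [0.3,-1.3,20,0.004],
    [0.3,-1.3,20,0.004],
  ],
)

```text
time_s: 8.68
ee_pos: [0.5349, -0.0274, 0.1097]
tool_rot: [[0.008, 1.0, 0.0], [1.0, -0.008, -0.0], [-0.0, 0.0, -1.0]]
force: [0.3, 1.0, -3.1]
gripper_width: 0.0136
grip_force: 40.0
```

step_arm(
  plan=[
    [0,0,2,0],
    [0,0,4,0],
    [0,0,5,0],
    [0,0,5.5,0],
    [0,0,5.5,0],
    [0,0,5.5,0],
  ],
)

```text
time_s: 9.43
ee_pos: [0.5347, -0.0274, 0.1046]
tool_rot: [[0.008, 1.0, 0.0], [1.0, -0.008, 0.0], [0.0, 0.0, -1.0]]
force: [-1.1, 0.8, 5.7]
gripper_width: 0.014
grip_force: 40.0
```

The cover is seated: it touches at an underside height of 85 mm. Releasing it now.

step_arm(
  plan=[
    [0,0,0,0],
    [0,0,0,0],
    [0,0,0,0],
    [0,0,0,0],
    [0,0,-20,0],
    [0,0,-60,0],
    [0,0,-100,0],
    [-30,0,-140,0],
    [-30,0,-140,0],
    [-30,0,-140,0],
    [-30,0,-140,0],
  ],
  fingers=50,
)

```text
time_s: 10.8
ee_pos: [0.5339, -0.0565, 0.2429]
tool_rot: [[0.007, 1.0, -0.002], [1.0, -0.007, 0.0], [0.0, -0.002, -1.0]]
force: [0.4, 0.5, -0.7]
gripper_width: 0.0499
grip_force: 0.0
```

Run:
```python
from h import *
s=snap('wrist','w4');o=ctrl.observe();print(o['time_s'],o['ee_pos'],np.array(o['tool_rot']).round(4),o['force'])
cv2.imwrite('pics/w4b.png',cv2.resize(s['image'][40:280,96:416,::-1],(800,600),interpolation=2))
```

```text
10.85 [ 0.53398905 -0.05659154  0.24292832] [[ 7.0e-03  1.0e+00 -2.2e-03]
 [ 1.0e+00 -7.0e-03  1.0e-04]
 [ 1.0e-04 -2.2e-03 -1.0e+00]] [0.15112307 0.26881679 0.12945609]
```

View pics/w4b.png

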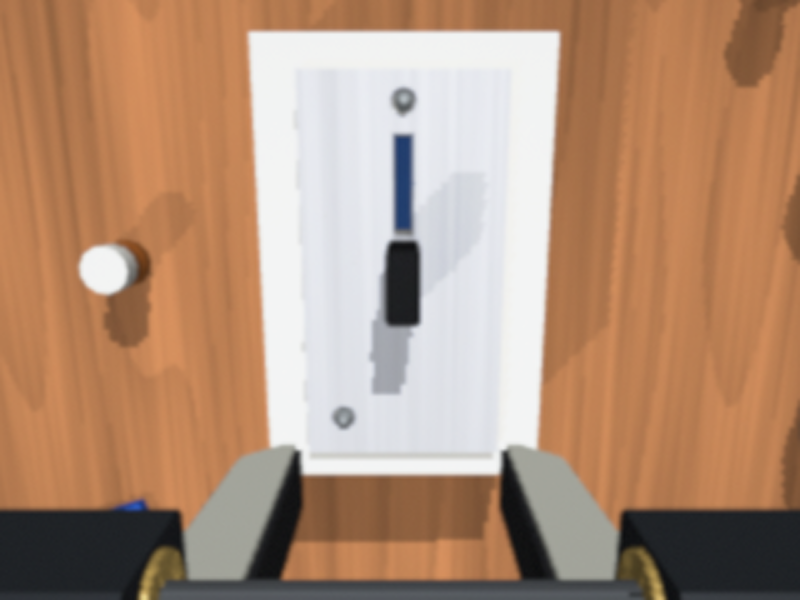

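The cover lies seated with both pins through it: (403,100) and (344,418) in the crop. The slot is at (403,133–232). Next I go to look at the paddle.

step_arm(
  plan=[
    [60,-8,-27,0],
    [120,-16,-27,0],
    [180,-25,-27,0],
    [240,-34,-27,0],
    [290,-42,-27,0],
    [325,-47,-27,0],
    [327,-47,-27,0],
    [327,-47,-27,0],
    [327,-47,-27,0],
    [327,-47,-27,0],
  ],
)

```text
time_s: 12.1
ee_pos: [0.4905, 0.2689, 0.2712]
tool_rot: [[0.01, 1.0, 0.0], [1.0, -0.01, -0.0], [-0.0, 0.0, -1.0]]
force: [-1.1, 0.3, -1.1]
gripper_width: 0.05
grip_force: 0.0
```

Run:
```python
from h import *
q=.4
uv=np.array([[403,100],[344,418]])*q+[96,40]
print('pins',ray('w4',uv,.098)*1000)
uv=np.array([[403,133],[403,231],[296,68],[511,68],[497,454],[309,454]])*q+[96,40]
print('slot,cover corners',ray('w4',uv,.093)*1000)
s=snap('wrist','w5');o=ctrl.observe();print(o['time_s'],o['ee_pos'],np.array(o['tool_rot']).round(4),o['force'])
print(proj('w5',[[.489,.296,.105]]))
cv2.imwrite('pics/w5b.png',cv2.resize(s['image'][40:280,96:416,::-1],(800,600),interpolation=2))
```

```text
pins [[535.12576588  46.71362694  98.        ]
 [506.90117645 -91.64923846  98.        ]]
slot,cover corners [[ 535.05631147   34.07240906   93.        ]
 [ 534.81172964   -6.79009372   93.        ]
 [ 490.86367013   59.97253394   93.        ]
 [ 579.93314305   59.30334319   93.        ]
 [ 579.14286054 -112.02460739   93.        ]
 [ 489.18717213 -111.48926731   93.        ]]
12.15 [0.49041799 0.26913353 0.27122577] [[ 9.4e-03  1.0e+00  1.0e-04]
 [ 1.0e+00 -9.4e-03 -0.0e+00]
 [-0.0e+00  1.0e-04 -1.0e+00]] [0.29040932 0.31880483 0.04803905]
[[254.92116394 150.92154462]]
```

View pics/w5b.png

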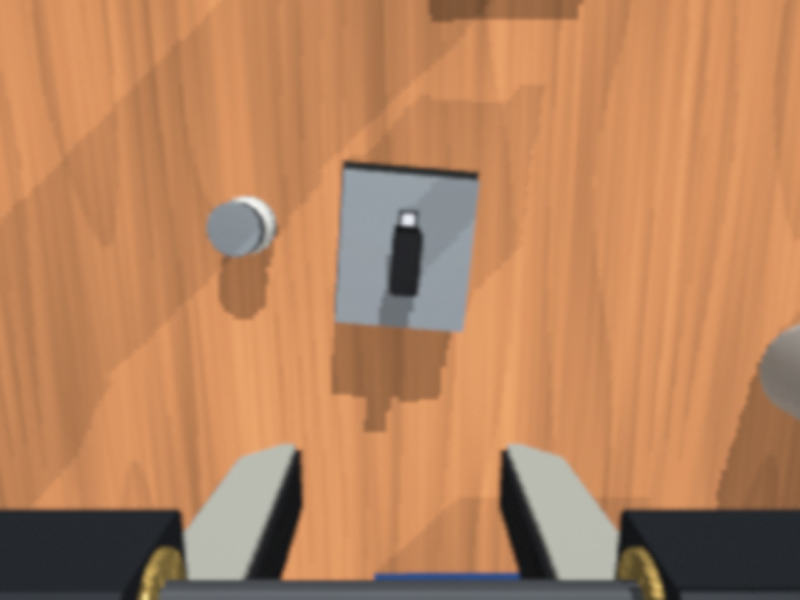

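The stand's top face has corners (345,166), (478,178), (463,330) and (335,322) in the crop. The black handle spans (390–422, 228–296), with its top face centred near (405,263), turned slightly. The jar is at (238,228), clear to the left.

Run:
```python
from h import *
im=cv2.imread('pics/w5.png')
q=.4;C=lambda l:np.array(l)*q+[96,40]
W=ray('w5',C([[345,167],[478,178],[463,330],[335,322]]),.06)[:,:2]*1000
print(W.round(1),W.mean(0))
print('yaws',np.arctan2(W[1,1]-W[0,1],W[1,0]-W[0,0]),np.arctan2(W[2,1]-W[3,1],W[2,0]-W[3,0]),-np.arctan2(*(W[0]-W[3])),-np.arctan2(*(W[1]-W[2])))
m=(im.max(2)<55).astype(np.uint8); m[:100]=0;m[165:]=0;m[:,:240]=0;m[:,276:]=0
n,l,st,ce=cv2.connectedComponentsWithStats(m);i=1+np.argmax(st[1:,4]);ys,xs=np.nonzero(l==i)
r=cv2.minAreaRect(np.c_[xs,ys].astype(np.float32));b=cv2.boxPoints(r);print(st[i],r,b)
b=b[np.argsort(b[:,1])];print('handle corners at .11:',(ray('w5',b,.11)[:,:2]*1000).round(1))
def pr(x,y,yaw):
    R=np.array([[np.cos(yaw),-np.sin(yaw)],[np.sin(yaw),np.cos(yaw)]]);p=(np.array([[-7,15],[7,15],[7,-15],[-7,-15]])@R.T+[x,y])/1000
    return (proj('w5',np.c_[p,[.11]*4])-[96,40])/q
c=W.mean(0);print(pr(*c,-.09).round(0))
```

```text
[[462.6 346.6]
 [530.8 340.5]
 [524.2 260.7]
 [454.7 265.8]] [493.05240363 303.4011992 ]
yaws -0.08927244339223807 -0.0733287532204362 -0.09734976326072989 -0.08269550708956251
[252 131  12  27 257] ((257.802001953125, 143.98019409179688), (9.751364707946777, 26.6669979095459), 5.710593223571777) [[251.6238  156.76237]
 [254.27724 130.2277 ]
 [263.98022 131.19801]
 [261.32678 157.73268]]
handle corners at .11: [[488.6 320.2]
 [499.6 319. ]
 [485.1 289.9]
 [496.4 288.7]]
[[393. 228.]
 [424. 231.]
 [418. 296.]
 [388. 294.]]
```

step_arm(
  plan=[
    [35,2,30,0.077],
    [35,2,80,0.077],
    [35,2,130,0.077],
    [35,2,165,0.077],
    [35,2,188,0.077],
    [35,2,198,0.077],
    [35,2,198,0.077],
    [35,2,198,0.077],
    [35,2,198,0.077],
  ],
  fingers=50,
)

```text
time_s: 13.28
ee_pos: [0.4929, 0.3053, 0.0741]
tool_rot: [[0.085, 0.996, 0.001], [0.996, -0.085, 0.001], [0.001, 0.001, -1.0]]
force: [0.3, -0.7, 0.1]
gripper_width: 0.05
grip_force: 0.0
```

step_arm(
  plan=[
    [0,0,0,0],
    [0,0,0,0],
    [0,0,0,0],
    [0,0,0,0],
    [0,0,0,0],
    [0,0,0,0],
  ],
  fingers=0,
  grip_force=25,
)

```text
time_s: 14.02
ee_pos: [0.4925, 0.305, 0.0731]
tool_rot: [[0.085, 0.996, 0.0], [0.996, -0.085, -0.0], [-0.0, 0.0, -1.0]]
force: [-0.2, 0.0, -0.7]
gripper_width: 0.0143
grip_force: 25.0
```

step_arm(
  plan=[
    [0,0,-30,0],
    [0,0,-80,0],
    [0,0,-130,0],
    [-30,7,-160,0],
    [-85,20,-160,-0.02],
    [-140,33,-160,-0.05],
    [-195,46,-160,-0.079],
    [-245,57,-160,-0.079],
    [-286,67,-150,-0.079],
    [-286,67,-125,-0.079],
    [-286,67,-108,-0.079],
    [-286,67,-105,-0.079],
    [-286,67,-105,-0.079],
    [-286,67,-105,-0.079],
    [-286,67,-105,-0.079],
  ],
)

```text
time_s: 15.9
ee_pos: [0.5352, 0.0145, 0.1787]
tool_rot: [[0.006, 1.0, 0.001], [1.0, -0.006, 0.0], [0.0, 0.001, -1.0]]
force: [0.1, 0.3, -1.3]
gripper_width: 0.0141
grip_force: 25.0
```

Run:
```python
from h import *
s=snap('wrist','w6');o=ctrl.observe();print(o['time_s'],o['ee_pos'],np.array(o['tool_rot']).round(4),o['force'],o['gripper_width'])
cv2.imwrite('pics/w6b.png',cv2.resize(s['image'][110:290,136:376,::-1],(800,600),interpolation=2))
```

```text
15.95 [0.53514812 0.01448561 0.17863475] [[ 5.7e-03  1.0e+00  9.0e-04]
 [ 1.0e+00 -5.7e-03  2.0e-04]
 [ 2.0e-04  9.0e-04 -1.0e+00]] [-0.60647963  0.5381777  -0.68290979] 0.014115310097882132
```

View pics/w6b.png

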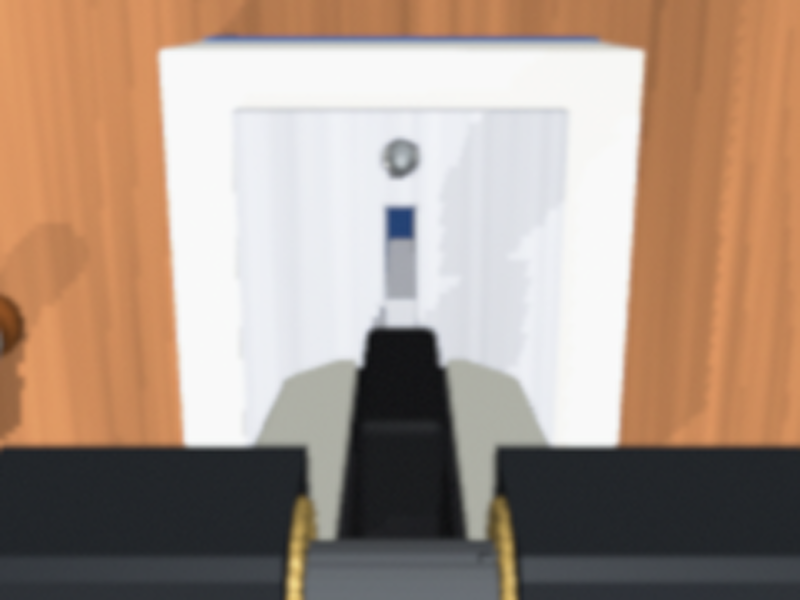

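The view shows the slot's front end at row 206 (columns 385–415). The blade sits above it in line (columns 387–415, front lower end at row 238), and the handle's lower front edge is at row 328.

Run:
```python
from h import *
C=lambda l:np.array(l)*.3+[136,110]
f=lambda l,z:(ray('w6',C(l),z)[:,:2]*1000).round(1)
print('slot front (c.y+21)',f([400,206],.093),'pin1',f([401,155],.098),'cover sides',f([[235,110],[567,110]],.093))
zb=.1787-.068
print('blade bottom front (y+14), 13mm up (y+20)',f([[400.5,238],[401,238]],zb),f([401,298],zb+.013))
print('handle low front (y+15)',f([401,328],zb+.06),'top front',f([401,425],zb+.105))
print(f([[386.5,250],[415,250]],zb+.005),f([[388,310],[414,310]],zb+.05))
```

```text
slot front (c.y+21) [[535.   33.7]] pin1 [[535.3  48.5]] cover sides [[491.4  60. ]
 [579.4  59.5]]
blade bottom front (y+14), 13mm up (y+20) [[535.1  29.2]
 [535.2  29.2]] [[535.1  17.2]]
handle low front (y+15) [[535.1  26. ]] top front [[535.   26.6]]
[[531.6  27.3]
 [538.7  27.3]] [[532.5  26.4]
 [537.8  26.4]]
```

step_arm(
  plan=[
    [0,0,6,0],
    [0,0,12,0],
    [0,0,17,0],
    [0,0,21,0],
    [0,0,25,0],
    [0,0,28,0],
    [0,0,28,0],
    [0,0,28,0],
  ],
)

```text
time_s: 16.95
ee_pos: [0.535, 0.0143, 0.1503]
tool_rot: [[0.006, 1.0, 0.0], [1.0, -0.006, -0.0], [-0.0, 0.0, -1.0]]
force: [0.0, 0.1, -0.4]
gripper_width: 0.0142
grip_force: 25.0
```

Tip through with no force. Continuing.

step_arm(
  plan=[
    [0,0,3,0],
    [0,0,7,0],
    [0,0,11,0],
    [0,0,15,0],
    [0,0,19,0],
    [0,0,23,0],
    [0,0,27,0],
    [0,0,31,0],
    [0,0,34,0],
    [0,0,35,0],
    [0,0,35,0],
    [0,0,35,0],
  ],
)

```text
time_s: 18.45
ee_pos: [0.535, 0.0143, 0.1153]
tool_rot: [[0.006, 1.0, 0.0], [1.0, -0.006, 0.0], [0.0, 0.0, -1.0]]
force: [-0.3, -0.1, -0.8]
gripper_width: 0.0138
grip_force: 25.0
```

Run:
```python
from h import *
s=snap('wrist','w7');b=snap('scene','sc7');o=ctrl.observe();print(o['time_s'],o['ee_pos'],o['force'],o['wrist_torque'],o['gripper_width'])
x=cv2.resize(s['image'][110:290,136:376,::-1],(480,360),interpolation=2)
p=proj('sc7',[.535,.0,.1])[0].astype(int);print(p)
y=b['image'][p[1]-45:p[1]+45,p[0]-38:p[0]+38,::-1]
cv2.imwrite('pics/w7b.png',np.hstack([x,cv2.resize(y,(304,360),interpolation=2)]))
```

```text
18.55 [0.53499682 0.01431174 0.11526613] [-0.4026582   0.46428043 -1.31504888] [-0.09299556  0.09495263 -0.02175342] 0.013973281053894181
[267 181]
```

View pics/w7b.png

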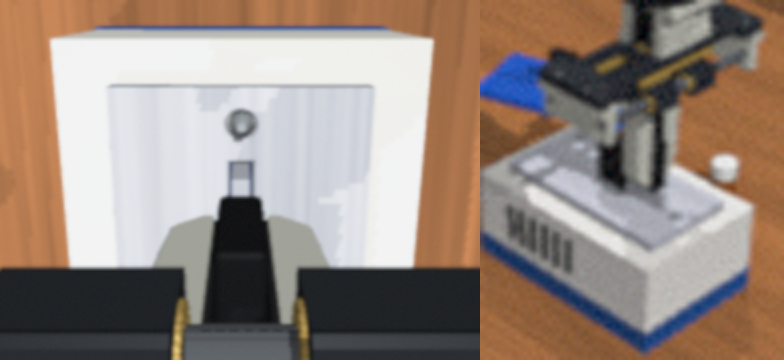

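The blade is in the slot (crop at about (241,180)), the handle is clear above the plate, the cover is flat and the measured force is near zero. By the tool height the window is about 28 mm below the cover's top face, so I am handing in.

```bash
python3 -c "
from bench import ctrl
print(ctrl.sign_off())"
```

```text
the job is handed in; nothing more can be done
None
```

The job is handed in, though no verdict came back: the cover is flush on both pins and released, and the gripped paddle hangs upright in the slot with its window about 28 mm below the cover's top face, at 18.6 s of the 62 s allowed.

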